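Switch on the slide warming plate and store a higher setting

TASK

Get the slide warming plate ready for the next batch: switch it on by pressing the white-bar half of its green mains rocker until it is fully over, then press the blue key to open the setting, press the plus key to raise it, and press the blue key again to store it. Press each key fully down for a moment and let it come right back up before the next one; never press the minus key, nor any key while the plate is still switched off. Nothing needs picking up: do not touch the black hot plate or the slides drying on it, and leave everything else where it is.

Things in the scene. Friction and masses are not known exactly. Their poses are not given: they have to be found in the camera images.
- warmer: slide warming plate, fixed: off-white housing 330 mm deep (its x) x 380 wide (its y) x 85 high, black hot plate on top. Origin = centre of its underside, z up, x from front to back, y to its left. The sloping front 110 mm of the top is the dark grey control panel, facing the robot.
- panel: control panel on the warmer. Origin = centre of its surface, at (-0.110, 0, 0.0737) in the warmer's frame; x up the slope to the back, y left, z out of it (leans 12 deg from vertical to the front). Along its mid line (x 0): display y +0.115, blue key with white dot +0.030, white minus key -0.010, white plus key -0.050, middle of the green mains rocker -0.130 (black frame 34 x 44 mm, 5 high).
- plate: black flat hot plate 204 x 356 x 5 mm on the housing behind the panel, top 89 mm above the bench, with eight glass slides lying on its left part. Origin = centre of its underside, axes as the housing. Not to be touched.
- rocker_bar (a point): white bar on the right half (-y) of the rocker. Rocker: 34 mm along y, 24 mm wide, rocks about its middle, 6 mm above the panel. Its halves form a shallow V: the one that is down lies parallel to the panel, face 9 mm above it; the other rises 18 deg to a tip 14 mm above. This point: half up (start) 9 mm right of the middle, 12 mm above the panel; when on 10.5 and 9 mm.
- mains_rocker (a joint): angle of the green mains rocker in rad: 0 = off (white-bar half up), 0.314 = on (white-bar half down). It turns against a steady friction (about 2.5 to 4 N on the outer part of the raised half), has no spring, stays where it is left and meets a hard stop at each end.
- set_key_top (a point): centre of the face of the blue key with a white dot. Face 22 x 22 mm, 9 mm above the panel at rest, goes down with the key. Axes as the panel: z out of it (press along -z), x up the slope, y left along the row.
- plus_key_top (a point): centre of the face of the white key with a black plus. Face 22 x 22 mm, 9 mm above the panel at rest, goes down with the key. Axes as the panel: z out of it (press along -z), x up the slope, y left along the row.
- minus_key_top (a point): centre of the face of the white key with a black minus, between the other two (40 mm from each). Face 22 x 22 mm, 9 mm above the panel at rest, goes down with the key. Axes as the panel: z out of it (press along -z), x up the slope, y left along the row.
- set_key (a joint): travel of the blue key in m: 0 = up (at rest), 0.005 = fully down. A spring brings it back up; pressing starts at about 1.2 N and takes 4 N fully down, where it meets a hard stop.
- plus_key (a joint): travel of the plus key in m: 0 = up (at rest), 0.005 = fully down. A spring brings it back up; pressing starts at about 1.2 N and takes 4 N fully down, where it meets a hard stop.
- minus_key (a joint): travel of the minus key in m: 0 = up (at rest), 0.005 = fully down. A spring brings it back up; pressing starts at about 1.2 N and takes 4 N fully down, where it meets a hard stop.
- slide_rack: steel slide rack 90 x 75 x 29 mm full of glass slides, standing loose on the right part of the hot plate. Origin = centre of its underside.
- slide_tray: flat off-white tray 200 x 260 x 10 mm of glass slides with blue ends, loose on the bench to the left. Origin = centre of its underside.
- brush_jar: dark amber jar, 72 mm in diameter, 90 mm high, with brushes up to 180 mm, loose on the bench to the right. Origin = centre of its underside.
- forceps: steel forceps 125 mm long (along its x), 8 mm high, lying loose on the hot plate between the slides and the slide rack. Origin = middle, underside.
- cold_pack: pale blue-white cold pack 110 x 165 x 32 mm with a 28 mm cap at one end, on the bench at the front left or right. Origin = centre of its underside.
- slide_box: closed green slide box 105 x 165 x 34 mm with a paper label, on the bench at the front left or right. Origin = centre of its underside.

How it is judged:
On the way, in this order (a step that is already met when the one before it is completed fails the run):
1. the mains rocker is pressed over to on (value of joint mains_rocker above 0.25 rad and value of joint each of set_key, minus_key, plus_key below 0.0015 m), for 0.1 s.
2. the blue key is pressed, alone, with the plate on (value of joint mains_rocker above 0.25 rad and value of joint set_key above 0.0035 m and value of joint each of plus_key, minus_key below 0.0015 m), for 0.1 s.
3. the blue key is back up and the plus key is pressed (value of joint mains_rocker above 0.25 rad and value of joint plus_key above 0.0035 m and value of joint each of set_key, minus_key below 0.0015 m), for 0.1 s.
4. the plus key is back up and the blue key is pressed again (all of step 2), for 0.1 s.
At the end, for the whole second after the job is handed in: The rocker is on (joint above 0.25 rad), all three keys are back up (less than 1.5 mm down) and every loose thing is within 20 mm of where it started (all of step 1 and distance of each of slide_rack, slide_tray, brush_jar, forceps, cold_pack, slide_box from where it was at the start of the episode below 0.02 m); the robot touches nothing.
It fails at once if the minus key is pressed (more than 2.5 mm) (value of joint minus_key above 0.0025 m).
It fails at once if a key is pressed while the plate is switched off (value of joint mains_rocker below 0.12 rad and value of joint any of set_key, minus_key, plus_key above 0.0025 m).
It fails at once if two keys are pressed at once (value of joint each of set_key, plus_key above 0.0025 m).
It fails at once if the hot plate or the slides lying on it are touched by the robot (contact force between any of the fingers, the arm and plate above 1 N).
It fails at once if one of the loose things (rack, tray, jar, forceps, cold pack, slide box) is lifted, carried or shoved more than 20 mm (distance of any of slide_rack, slide_tray, brush_jar, forceps, cold_pack, slide_box from where it was at the start of the episode above 0.02 m).
It also fails if it takes over 43 s, if anything falls off the work surface, if the arm or the gripper's body presses on something with over 40 N, if the wrist force passes 120 N, or if a joint passes its speed limit or range.

ROBOT

A 6-joint arm with a two-finger parallel gripper is mounted at the origin on the work surface. World frame = base frame: x ahead of the robot, y to its left, z up, the work surface at z = 0. Lengths are in m, angles in rad, forces in N, time in s.
With the tool pointing down it reaches from about 0.25 to 0.775 m from the base axis. Payload 4 kg.
Tool frame: the origin (TCP) lies at the very end of the fingers, on their centre line; the grasp point (between the pads) lies 19 mm behind it; z points along the fingers, y is the line along which they close (so a half turn about z gives the same grasp; the last joint's range is limited). The gripper opens to 94 mm and grips with 3 to 60 N. Pads are 16 mm wide; open, the fingers measure 119 mm over their backs; the gripper's body (75 mm by 177 mm) begins 78 mm behind the grasp point.
Start: joints at [-1.269, 0.087, 1.371, -0, 1.684, -0.103], TCP at [0.217, -0.506, 0.206] pointing down, gripper open.
Joint ranges: [-3.1, 3.1], [-0.76, 2.03], [0.27, 2.55], [-1.08, 4.22], [0.17, 2.65], [-2.57, 2.57]. Speed limits (rad/s): [2.79, 2.79, 3.14, 3.14, 3.14, 3.14].

INTERFACE

Orientations are given as a unit quaternion [x, y, z, w].
In Python, from plant import env gives the robot as it stands. The module is installed in compiled form; this text tells all that it offers.
- The arm moves only by the tool apply_moves, never from a script. Its argument "targets" is a list of rows, each a list of 4 numbers: the shift along the world's x, y, z in m, then the turn about the world's z in rad. In form: [[tx, ty, tz, roll], ...]. A call has exactly 10 rows; each row shifts and turns the commanded pose from where the row before left it; what a row does not reach is not made up. A row lasts 1/12 s, in which the tool goes at most 41.7 mm and 7.16 degrees, less where a joint would pass 70% of its speed; a pose out of reach is approached as far as the arm can. A call is refused whole if a number of a shift passes 0.0417 or a number of a turn 0.125, either way. A call with a gripper value outside its range is refused whole. "fingers" is the opening, from 0 (shut) to 1 (fully open), set as the call begins (left out, the last holds). The fingers move at their own pace and stop on an object; "force" is the grip in N (left out, the last holds). Time passes only in rows, so rows that do not move let the fingers close, or fill a call up. It gives the time, the measured TCP pose, the force, the opening and the grip force at its end, in the units of the state.
- env.state(): the state, without advancing time (a new reading comes with each control period).
- env.get_image(name): name is "scene" or "top" or "wrist"; returns the picture (480x640x3 uint8, blue, green, red); there is no depth.
- env.camera_params(name): a dict with "intrinsics" (3x3 intrinsics, pixels), "distortion" ([k1, k2, p1, p2, k3] as OpenCV has them; the pictures are not rectified), "R" (3x3) and "t" (3): a world point X has camera coordinates R X + t. Camera axes: x right, y down, z forward; pixel columns grow to the right and rows downward; lengths in m; the calibration is good to about 2 mm. A picture is of the moment at which its call begins: read the wrist's pose just before it. camera_params takes no time and is no camera call; for the wrist camera it gives the pose at the moment of the call.
- env.hand_in(): hands the job in; it is judged then, once.
The state is a dict: "time": time; "joint_positions": joint angles; "joint_velocities": joint speeds; "joint_torque": joint torques, N m; "eef_pos": TCP position; "tool_rot": TCP orientation; "wrist_force": force on the tool from outside, world axes, zero at the start; "moment": the same for the moment, N m; "finger_gap": opening from 0.0 (shut) to 1.0 (fully open); "gripper_force": force on a finger pad.
Only numpy, scipy, OpenCV 4.12 (cv2) and the standard library are available. Lean on these libraries where they do the work, as an engineer would, in place of code of your own. Each camera call takes 0.05 s, during which the arm holds its last target. There are 200 camera calls.

## Working session

There is one attempt and no reset: what is moved stays moved. The work goes in short steps, Python scripts to look and compute and a tool call to move; the robot and the scene stay as the last step left them, time stands still between calls to the robot, and variables do not carry over. Pictures are saved under pics/ and viewed, at most 10 in all, crops included, and the job is handed in when it is done.

Besides the shell and the picture viewer there is one more tool, called by a JSON object that holds its "fn" and its "kwargs". apply_moves: Moves the arm, as the interface text tells. Its arguments: {"type":"object","properties":{"targets":{"type":"array","items":{"type":"array","items":{"type":"number"}}},"fingers":{"type":"number"},"force":{"type":"number"}},"required":["targets"]}

```bash
mkdir -p pics; python3 - <<'E'
from plant import env
import cv2,numpy as np
s=env.state();print(s['time'],s['eef_pos'],s['tool_rot'],s['finger_gap'])
for n in("scene","top"):
    im=env.get_image(n);cv2.imwrite(f"pics/{n}0.png",im)
    p=env.camera_params(n);print(n,p)
E
```

```text
0.0 [ 0.21644265 -0.50504864  0.20433323] [ 9.79582999e-01  2.01037403e-01 -1.17718001e-04 -1.04751055e-03] 0.9986502138554557
scene {'intrinsics': array([[451.62107537,   0.        , 316.88186931],
       [  0.        , 451.62107537, 234.25249558],
       [  0.        ,   0.        ,   1.        ]]), 'distortion': array([0.03337636, 0.        , 0.        , 0.        , 0.        ]), 'R': array([[-0.2410851 ,  0.97050143,  0.0022256 ],
       [ 0.67150947,  0.16846642, -0.72159136],
       [-0.70068039, -0.17247042, -0.69231564]]), 't': array([ 0.13652914, -0.30349248,  1.50189465])}
top {'intrinsics': array([[573.33206142,   0.        , 313.94647883],
       [  0.        , 573.33206142, 239.00272532],
       [  0.        ,   0.        ,   1.        ]]), 'distortion': array([-0.14415734,  0.        ,  0.        ,  0.        ,  0.        ]), 'R': array([[ 0.01547057, -0.99987035, -0.00446652],
       [-0.99758386, -0.0151323 , -0.06780454],
       [ 0.06772816,  0.00550471, -0.99768863]]), 't': array([-0.00756155,  0.5432295 ,  1.42741187])}
```

View pics/top0.png

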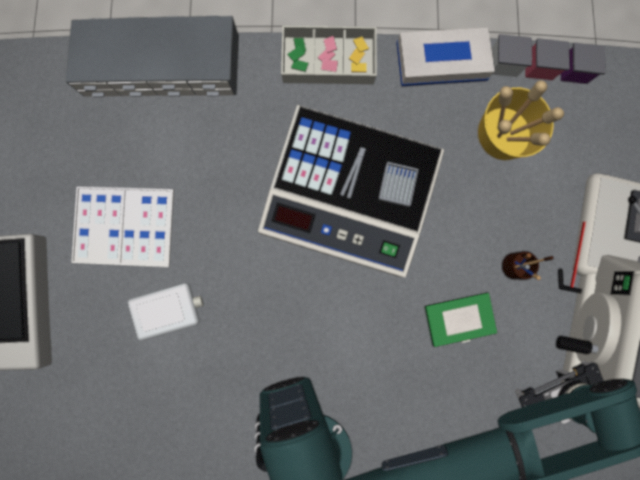

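View pics/scene0.png

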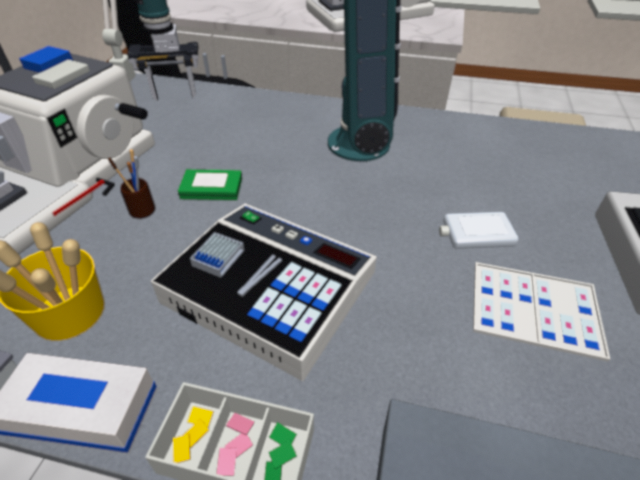

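The top view shows the warmer at the centre, yawed about −16°. The keys are at about blue (326,230), minus (342,235) and plus (358,240), with the rocker at (390,249). In the scene view the rocker is at (249,216), plus (277,228), minus (291,234) and blue (305,240). The path from the start is clear above the box and the jar.

```bash
cat > h.py <<'E'
import cv2,numpy as np
from plant import env
def proj(n,X):
    p=env.camera_params(n);return cv2.projectPoints(np.float64(X).reshape(-1,1,3),cv2.Rodrigues(p['R'])[0],p['t'],p['intrinsics'],p['distortion'])[0].reshape(-1,2)
def ray(n,uv,p=None):
    p=p or env.camera_params(n)
    u=cv2.undistortPoints(np.float64(uv).reshape(-1,1,2),p['intrinsics'],p['distortion']).reshape(-1,2)
    d=np.c_[u,np.ones(len(u))]@p['R'];return -p['R'].T@p['t'],d
def onz(n,uv,z,p=None):
    c,d=ray(n,uv,p);return c+d*((np.asarray(z)-c[2])/d[:,2])[:,None]
def blob(m,c,r):
    k=np.zeros_like(m);cv2.circle(k,c,r,255,-1);M=cv2.moments(m&k,True)
    return (M['m10']/M['m00'],M['m01']/M['m00']),M['m00']
E
python3 - <<'E'
from h import *
P={"top":[(326,230),(342,235),(358,240),(390,249)],"scene":[(305,240),(291,234),(277,228),(249,216)]}
res={}
for n in P:
    im=cv2.imread(f"pics/{n}0.png");hsv=cv2.cvtColor(im,cv2.COLOR_BGR2HSV)
    B=cv2.inRange(hsv,(100,120,70),(130,255,255));W=cv2.inRange(hsv,(0,0,125),(180,70,255));G=cv2.inRange(hsv,(45,100,50),(85,255,255))
    L=[blob(m,c,r) for m,c,r in zip((B,W,W,G),P[n],(8,8,8,16))]
    res[n]=[l[0] for l in L];print(n,[(np.round(l[0],1),l[1]) for l in L])
    q=onz(n,res[n],[.0825]*4);print(np.round(q,4))
    d=q[0]-q[3];print('yaw',np.degrees(np.arctan2(d[1],d[0]))-90,np.linalg.norm(d),np.linalg.norm(q[0]-q[2]))
for i in range(4):
    A=[];b=[]
    for n in P:
        c,d=ray(n,[res[n][i]]);d=d[0]/np.linalg.norm(d[0]);M=np.eye(3)-np.outer(d,d);A.append(M);b.append(M@c)
    print('tri',np.round(np.linalg.lstsq(np.vstack(A),np.hstack(b),rcond=None)[0],4))
im=[cv2.resize(cv2.imread("pics/top0.png")[200:280,255:415],None,fx=4.5,fy=4.5,interpolation=2)]
cv2.imwrite("pics/c.png",im[0])
E
```

```text
top [(array([326.1, 229. ]), 65.0), (array([341.6, 234.1]), 78.0), (array([357.5, 238.7]), 69.0), (array([389.2, 248.9]), 149.0)]
[[ 0.5636 -0.0284  0.0825]
 [ 0.5517 -0.0662  0.0825]
 [ 0.5414 -0.1046  0.0825]
 [ 0.5177 -0.1815  0.0825]]
yaw -16.696694264433248 0.15979056904826638 0.07928514223273765
scene [(array([305.4, 240.7]), 80.0), (array([291.4, 234. ]), 71.0), (array([277.1, 228.5]), 58.0), (array([250.1, 216.2]), 136.0)]
[[ 0.5696 -0.027   0.0825]
 [ 0.556  -0.0648  0.0825]
 [ 0.5461 -0.1032  0.0825]
 [ 0.5199 -0.1809  0.0825]]
yaw -17.89839661416201 0.16168193512515827 0.07975557912953077
tri [ 0.5641 -0.0286  0.0768]
tri [ 0.552  -0.0663  0.0784]
tri [ 0.5417 -0.1049  0.0781]
tri [ 0.5178 -0.1818  0.0804]
```

View pics/c.png

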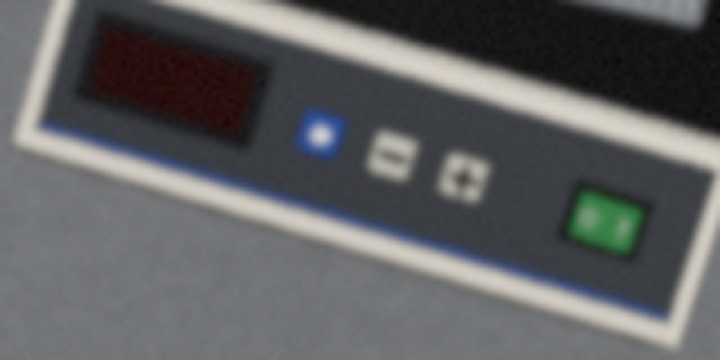

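{"fn": "apply_moves", "kwargs": {"targets": [[0.022,0.025,0,-0.07],[0.022,0.025,0,-0.07],[0.022,0.025,0,-0.07],[0.022,0.025,0,-0.07],[0.022,0.025,0,-0.07],[0.022,0.025,0,-0.07],[0.022,0.025,0,-0.07],[0.022,0.025,0,-0.07],[0.022,0.025,0,-0.07],[0.022,0.025,0,-0.07]], "fingers": 0}}

```text
time: 0.93
eef_pos: [0.4372, -0.254, 0.2051]
tool_rot: [0.989, -0.149, -0.0, -0.0]
wrist_force: [0.5, -0.6, 0.5]
finger_gap: 0.327
gripper_force: 0.0
```

```bash
python3 - <<'E'
from h import *
from scipy.spatial.transform import Rotation as R
s=env.state();p=env.camera_params("wrist");im=env.get_image("wrist");cv2.imwrite("pics/w1.png",im)
print(s['time'],s['eef_pos'],R.from_quat(s['tool_rot']).as_matrix().round(3),s['finger_gap'],s['joint_positions'])
print(-p['R'].T@p['t'])
print(proj("wrist",[[.565,-.028,.0825],[.543,-.104,.0825],[.519,-.181,.0825],s['eef_pos']]))
E
```

```text
0.9333 [ 0.43719754 -0.25397755  0.20505114] [[ 0.956 -0.294 -0.001]
 [-0.294 -0.956  0.   ]
 [-0.001 -0.    -1.   ]] 0.3270152561738364 [-6.38375673e-01 -1.13165127e-02  1.47341455e+00 -1.08994218e-04
  1.68021492e+00  1.23114032e+00]
[ 0.50904296 -0.27548755  0.38538332]
[[ 30.49100262 172.46872565]
 [121.58141781 170.6306106 ]
 [217.08886311 170.97104335]
 [332.61756356 293.25529767]]
```

View pics/w1.png

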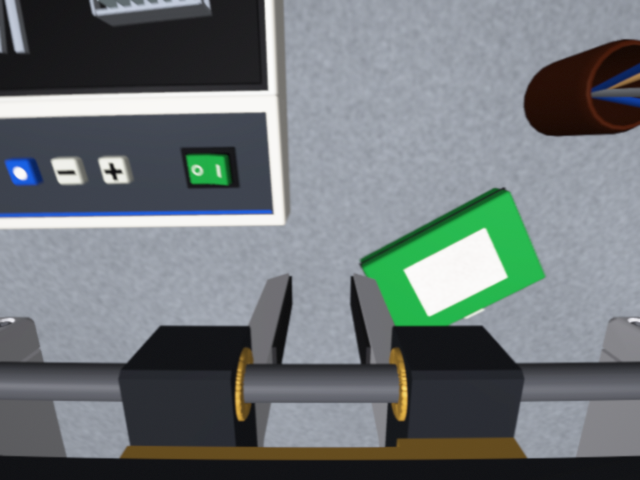

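The wrist view shows blue at (23,172), minus (68,171), plus (114,170) and the rocker frame at (209,168), with the white bar on its right half. The panel lines are level, so the yaw is aligned.

```bash
python3 - <<'E'
from h import *
im=cv2.imread("pics/w1.png");hsv=cv2.cvtColor(im,cv2.COLOR_BGR2HSV)
B=cv2.inRange(hsv,(100,120,70),(130,255,255));W=cv2.inRange(hsv,(0,0,150),(180,70,255));G=cv2.inRange(hsv,(45,100,50),(85,255,255))
uv=[]
for m,c,r in((B,(23,172),22),(W,(68,171),20),(W,(114,170),20),(G,(209,170),26)):
    k=np.zeros_like(m);cv2.circle(k,c,r,255,-1);pts=cv2.findNonZero(m&k);(a,b),wh,_=cv2.minAreaRect(cv2.convexHull(pts));uv.append((a,b));print((a,b),wh)
q=onz("wrist",uv,[.0825]*4);print(q.round(4))
d=q[0]-q[3];print(np.degrees(np.arctan2(-d[0],d[1])),np.linalg.norm(d),np.linalg.norm(q[0]-q[2]))
# bench/housing check: front-bottom and lens of panel stripe direction
E
```

```text
(23.0, 171.0) (28.0, 38.0)
(66.5, 170.5) (25.0, 31.0)
(113.34855651855469, 169.80706787109375) (30.59743881225586, 25.122108459472656)
(208.0, 169.0) (32.0, 44.0)
[[ 0.5681 -0.0223  0.0825]
 [ 0.5571 -0.0588  0.0825]
 [ 0.5457 -0.0976  0.0825]
 [ 0.5227 -0.1743  0.0825]]
-16.602567607035724 0.15861746687548856 0.07851989025390992
```

{"fn": "apply_moves", "kwargs": {"targets": [[0.0107,0.009,-0.0107,0.01],[0.0107,0.009,-0.0107,0],[0.0107,0.009,-0.0107,0],[0.0107,0.009,-0.0107,0],[0.0107,0.009,-0.0107,0],[0.0107,0.009,-0.0107,0],[0.0107,0.009,-0.0107,0],[0,0,0,0],[0,0,0,0],[0,0,0,0]], "fingers": 0}}

```text
time: 1.82
eef_pos: [0.5116, -0.1929, 0.1309]
tool_rot: [0.99, -0.142, 0.0, 0.0]
wrist_force: [0.4, -0.4, -0.3]
finger_gap: 0.004
gripper_force: 0.0
```

```bash
python3 - <<'E'
from h import *
s=env.state();p=env.camera_params("wrist");im=env.get_image("wrist");cv2.imwrite("pics/w2.png",im)
print(s['time'],s['eef_pos'],s['finger_gap'],s['wrist_force'],-p['R'].T@p['t'])
print(proj("wrist",[[.568,-.0223,.0825],[.5457,-.0976,.0825],[.5227,-.1743,.0825],s['eef_pos']]))
E
```

```text
1.8167 [ 0.51157769 -0.19289842  0.13094184] 0.003924910703047533 [ 0.36221235 -0.43688842 -0.30684944] [ 0.58356413 -0.2132513   0.31133017]
[[ 55.75101434 252.86841361]
 [170.77789479 253.25862327]
 [290.41147996 253.99165822]
 [322.06726027 289.62388359]]
```

View pics/w2.png

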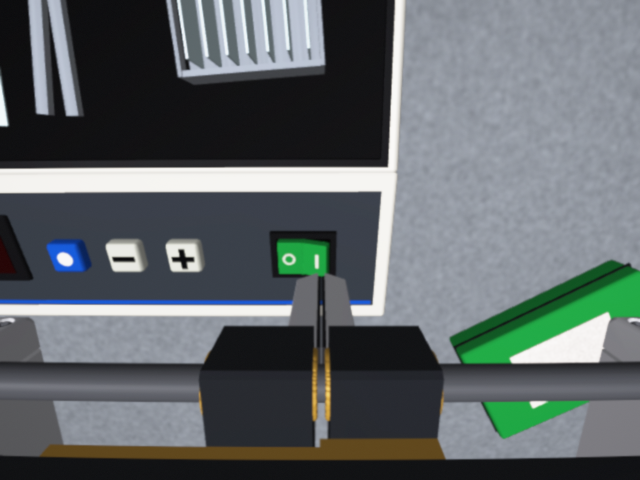

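The wrist view now shows the shut fingertips ending at (322,277), just in front of the bar half. Blue is at (69,256), minus (126,255), plus (184,256) and the rocker frame at (303,256).

```bash
python3 - <<'E'
from h import *
im=cv2.imread("pics/w2.png");hsv=cv2.cvtColor(im,cv2.COLOR_BGR2HSV)
B=cv2.inRange(hsv,(100,120,70),(130,255,255));W=cv2.inRange(hsv,(0,0,170),(180,70,255));G=cv2.inRange(hsv,(45,100,50),(85,255,255))
uv=[]
for m,c,r in((B,(69,256),28),(W,(126,255),28),(W,(184,256),28),(G,(303,257),34)):
    k=np.zeros_like(m);cv2.circle(k,c,r,255,-1);uv.append(np.array(cv2.boundingRect(m&k)));print(uv[-1])
uv=[(a+w/2,b+h/2) for a,b,w,h in uv]
q=onz("wrist",uv,[.0825]*4);print(q.round(4))
d=q[0]-q[2];print(np.degrees(np.arctan2(-d[0],d[1])),np.linalg.norm(d))
e=np.array(env.state()['eef_pos']);print(e)
print(proj("wrist",q+[0,0,0]),env.camera_params("wrist")['intrinsics'][0,0],env.camera_params("wrist")['R'])
E
```

```text
[ 46 239  46  34]
[106 243  36  28]
[166 243  35  29]
[276 239  53  39]
[[ 0.5634 -0.0301  0.0825]
 [ 0.5522 -0.0661  0.0825]
 [ 0.5405 -0.1047  0.0825]
 [ 0.5174 -0.1811  0.0825]]
-17.059256249463033 0.07804912677837017
[ 0.51162881 -0.19316806  0.13134712]
[[ 69.00000002 256.        ]
 [124.         257.        ]
 [183.5        257.5       ]
 [302.5        258.5       ]] 359.54166570240153 [[-2.81786749e-01 -9.59476630e-01 -9.07721320e-04]
 [-9.27736553e-01  2.72223502e-01  2.55341444e-01]
 [-2.44747045e-01  7.27939616e-02 -9.66850517e-01]]
```

{"fn": "apply_moves", "kwargs": {"targets": [[-0.003,0,-0.01,0],[0,0,-0.01,0],[0,0,-0.01,0],[0,0,-0.007,0],[0,0,-0.003,0],[0,0,-0.002,0],[0,0,-0.002,0],[0,0,-0.002,0],[0,0,0,0],[0,0,0,0]]}}

```text
time: 2.7
eef_pos: [0.5089, -0.1928, 0.0851]
tool_rot: [0.99, -0.142, 0.001, 0.0]
wrist_force: [-0.6, -0.1, 1.4]
finger_gap: 0.004
gripper_force: 0.6
```

{"fn": "apply_moves", "kwargs": {"targets": [[0,0,-0.001,0],[0,0,-0.001,0],[0,0,-0.001,0],[0,0,-0.001,0],[0,0,0,0],[0,0,0,0],[0,0,0,0],[0,0,0,0],[0,0,0,0],[0,0,0,0]]}}

```text
time: 3.53
eef_pos: [0.5093, -0.1933, 0.083]
tool_rot: [0.99, -0.142, 0.001, 0.001]
wrist_force: [-4.2, -0.1, 9.7]
finger_gap: 0.004
gripper_force: 5.0
```

{"fn": "apply_moves", "kwargs": {"targets": [[0,0,-0.001,0],[0,0,-0.001,0],[0,0,0,0],[0,0,0,0],[0,0,0.01,0],[0,0,0.01,0],[0,0,0.01,0],[0,0,0.01,0],[0,0,0.01,0],[0,0,0,0]]}}

```text
time: 4.37
eef_pos: [0.5099, -0.1932, 0.1314]
tool_rot: [0.99, -0.142, 0.002, 0.001]
wrist_force: [0.5, -0.4, 0.8]
finger_gap: 0.001
gripper_force: 0.0
```

```bash
python3 - <<'E'
from h import *
im=env.get_image("wrist");cv2.imwrite("pics/w3.png",np.hstack([cv2.resize(cv2.imread("pics/w2.png")[215:315,250:370],None,fx=3.3,fy=3.3),cv2.resize(im[215:315,250:370],None,fx=3.3,fy=3.3)]))
print(env.state()['eef_pos'],env.state()['wrist_force'])
E
```

```text
[ 0.50944436 -0.19290104  0.13017691] [-0.25051175  0.19299238 -0.43491682]
```

View pics/w3.png

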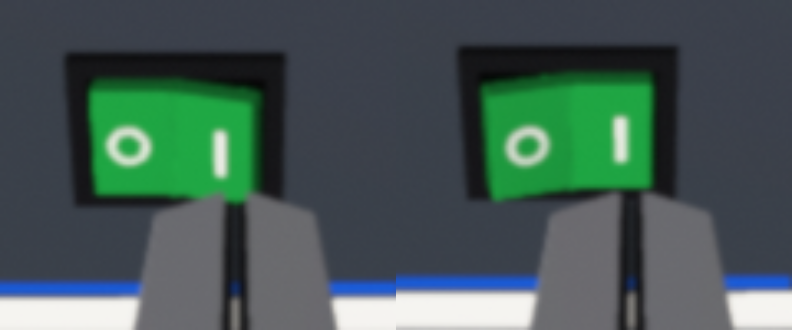

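The right crop shows that the rocker has flipped: the bar half is down flat and the "O" half is raised. Next I go to the blue key.

{"fn": "apply_moves", "kwargs": {"targets": [[0.0084,0.0275,0,0],[0.0084,0.0275,0,0],[0.0084,0.0275,0,0],[0.0084,0.0275,0,0],[0.0084,0.0275,0,0],[0.0085,0.0275,0,0],[0,0,-0.01,0],[0,0,-0.01,0],[0,0,-0.01,0],[0,0,0,0]]}}

```text
time: 5.25
eef_pos: [0.5565, -0.0283, 0.0947]
tool_rot: [0.99, -0.143, -0.003, 0.0]
wrist_force: [-0.1, 1.5, -1.3]
finger_gap: 0.005
gripper_force: 0.0
```

```bash
python3 - <<'E'
from h import *
im=env.get_image("wrist");cv2.imwrite("pics/w4.png",im)
print(env.state()['eef_pos'],env.state()['wrist_force'])
E
```

```text
[ 0.55713854 -0.02850766  0.09596325] [0.03147517 0.54466233 0.01536902]
```

View pics/w4.png

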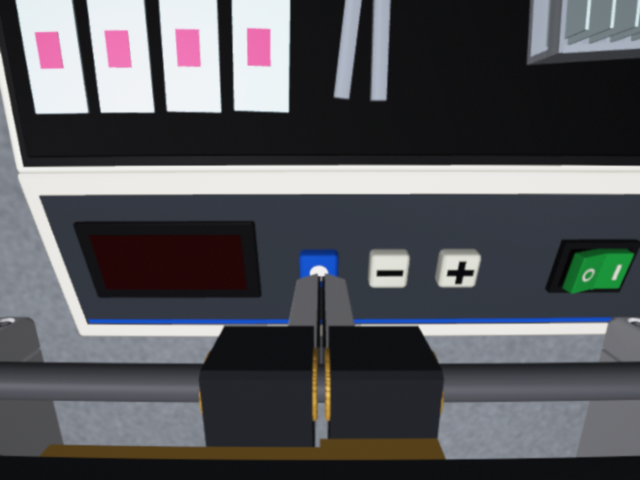

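The finger is lined up on the blue key at (319,267) and is clear of the minus key, which starts at column 369.

{"fn": "apply_moves", "kwargs": {"targets": [[0.001,0,-0.007,0],[0,0,-0.005,0],[0,0,-0.002,0],[0,0,-0.002,0],[0,0,-0.002,0],[0,0,-0.002,0],[0,0,-0.001,0],[0,0,0,0],[0,0,0,0],[0,0,0,0]]}}

```text
time: 6.13
eef_pos: [0.5608, -0.0283, 0.0788]
tool_rot: [0.99, -0.142, 0.001, 0.001]
wrist_force: [-1.2, -2.8, 5.7]
finger_gap: 0.003
gripper_force: 2.7
```

{"fn": "apply_moves", "kwargs": {"targets": [[0,0,-0.001,0],[0,0,-0.001,0],[0,0,0,0],[0,0,0,0],[0,0,0,0],[0,0,0,0],[0,0,0,0],[0,0,0,0],[0,0,0,0],[0,0,0,0]]}}

```text
time: 6.97
eef_pos: [0.5609, -0.0284, 0.0785]
tool_rot: [0.99, -0.142, 0.002, 0.001]
wrist_force: [-4.2, -3.2, 11.2]
finger_gap: -0.0
gripper_force: 5.8
```

{"fn": "apply_moves", "kwargs": {"targets": [[0,0,0.01,0],[0,0,0.01,0],[0,0,0.01,0],[0,0,0,0],[-0.006,-0.019,0,0],[-0.006,-0.019,0,0],[-0.006,-0.019,0,0],[-0.005,-0.019,0,0],[0,0,0,0],[0,0,0,0]]}}

```text
time: 7.8
eef_pos: [0.5368, -0.1037, 0.1052]
tool_rot: [0.99, -0.143, -0.0, -0.0]
wrist_force: [-0.1, -0.7, -0.4]
finger_gap: 0.004
gripper_force: 0.0
```

```bash
python3 - <<'E'
from h import *
im=env.get_image("wrist");cv2.imwrite("pics/w5.png",im)
print(env.state()['eef_pos'],env.state()['wrist_force'])
E
```

```text
[ 0.53697383 -0.1030652   0.10520723] [-0.84262913 -0.39540319 -0.12313346]
```

View pics/w5.png

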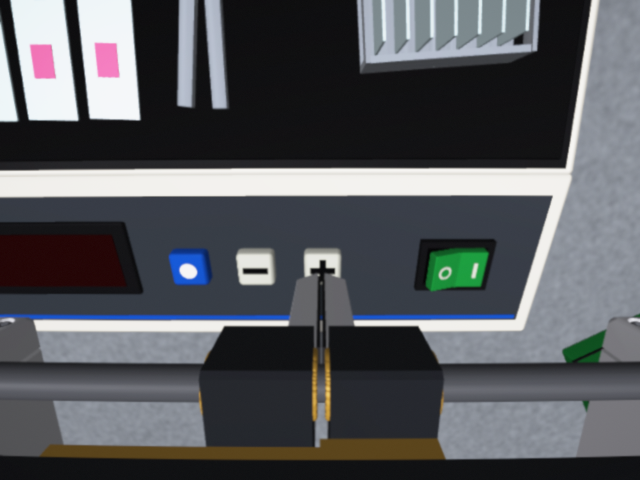

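The finger is lined up on the plus key at (322,266). The blue key is back up and the rocker is still on.

{"fn": "apply_moves", "kwargs": {"targets": [[0,-0.001,-0.01,0],[0,0,-0.01,0],[0,0,-0.003,0],[0,0,-0.002,0],[0,0,-0.002,0],[0,0,-0.002,0],[0,0,-0.001,0],[0,0,0,0],[0,0,0,0],[0,0,0,0]]}}

```text
time: 8.68
eef_pos: [0.5371, -0.1037, 0.0782]
tool_rot: [0.99, -0.142, 0.0, -0.0]
wrist_force: [-4.1, 3.0, 11.6]
finger_gap: 0.011
gripper_force: 5.8
```

{"fn": "apply_moves", "kwargs": {"targets": [[0,0,0,0],[0,0,0,0],[0,0,0,0],[0,0,0.01,0],[0,0,0.01,0],[0,0,0.01,0],[0,0,0,0],[0,0,0,0],[0,0,0,0],[0,0,0,0]]}}

```text
time: 9.52
eef_pos: [0.5366, -0.1045, 0.1048]
tool_rot: [0.99, -0.142, -0.001, -0.0]
wrist_force: [-0.5, 1.1, 0.8]
finger_gap: 0.004
gripper_force: 0.0
```

The plus key went to its stop (11.6 N) and was released. Now back to blue, aiming at (0.560, −0.028).

{"fn": "apply_moves", "kwargs": {"targets": [[0.006,0.019,0,0],[0.006,0.019,0,0],[0.006,0.019,0,0],[0.005,0.019,0,0],[0,0,0,0],[0,0,0,0],[0,0,0,0],[0,0,0,0],[0,0,0,0],[0,0,0,0]]}}

```text
time: 10.35
eef_pos: [0.5599, -0.0294, 0.1056]
tool_rot: [0.99, -0.143, -0.0, 0.0]
wrist_force: [0.9, 0.2, 0.7]
finger_gap: 0.001
gripper_force: 0.0
```

{"fn": "apply_moves", "kwargs": {"targets": [[0,0,-0.01,0],[0,0,-0.01,0],[0,0,-0.003,0],[0,0,-0.002,0],[0,0,-0.002,0],[0,0,-0.002,0],[0,0,-0.001,0],[0,0,0,0],[0,0,0,0],[0,0,0,0]]}}

```text
time: 11.18
eef_pos: [0.5599, -0.0289, 0.0783]
tool_rot: [0.99, -0.142, 0.0, 0.001]
wrist_force: [-4.6, 0.6, 11.1]
finger_gap: 0.004
gripper_force: 6.0
```

{"fn": "apply_moves", "kwargs": {"targets": [[0,0,0,0],[0,0,0,0],[0,0,0,0],[0,0,0.015,0],[0,0,0.02,0],[0,0,0.02,0],[0,0,0.02,0],[0,0,0,0],[0,0,0,0],[0,0,0,0]]}}

```text
time: 12.02
eef_pos: [0.5593, -0.0284, 0.149]
tool_rot: [0.99, -0.142, -0.001, -0.0]
wrist_force: [-0.3, 1.0, 0.5]
finger_gap: 0.006
gripper_force: 0.0
```

```bash
python3 - <<'E'
from h import *
a=env.get_image("top");b=env.get_image("wrist");cv2.imwrite("pics/end.png",np.hstack([cv2.resize(a,(400,300)),cv2.resize(b,(400,300))]))
print(env.state()['eef_pos'],env.state()['wrist_force'])
E
```

```text
[ 0.55888108 -0.02836095  0.14834726] [-0.23774779 -0.75416709  0.75668899]
```

View pics/end.png

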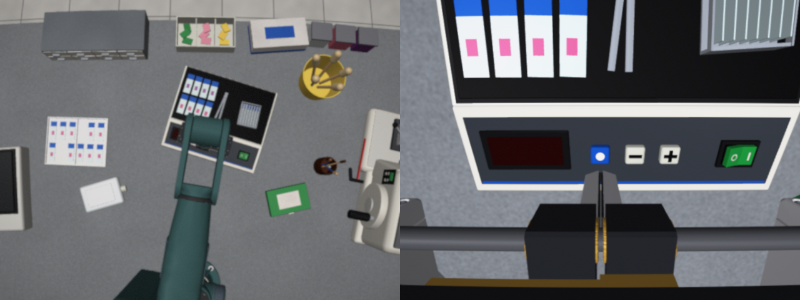

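The final view shows all three keys up at (600,156), (635,155) and (669,155) and the rocker on at (738,155). Nothing loose has moved and the arm is clear.

```bash
python3 -c "
from plant import env
print(env.hand_in())"
```

```text
the job is handed in; nothing more can be done
None
```

The job is handed in: I switched the warmer on, then pressed blue, plus and blue in turn, each to its stop and released; the hand-in gave no verdict, but the last pictures show the rocker on, all keys up and nothing moved.

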